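# Swing the pan handle inward on the warming plate

### The arm

A 6-joint arm with a two-finger parallel gripper is mounted at the origin on a cart in front of the work surface, level with it; the furniture and walls round the work are solid. World frame = base frame: x ahead of the robot, y to its left, z up, the work surface at z = 0. Lengths are in m, angles in rad, forces in N, time in s.
With the tool pointing down it reaches from about 0.3 to 0.75 m from the base axis. Payload 8.5 kg.
Tool frame: the origin (TCP) lies midway between the tips of the shut fingers; the grasp point (between the pads) lies env.grip_depth behind it (env.grip_depth is the distance from the TCP to the grasp point, in m); z points along the fingers, y is the line along which they close (so a half turn about z gives the same grasp; the last joint's range is limited). The gripper opens to 85 mm and grips with 20 to 120 N. Pads are 22 mm wide; open, the fingers measure 114 mm over their backs; the gripper's body (76 mm by 85 mm) begins 54 mm behind the grasp point. The pads swing forward as they close: fully open they stand 13 mm farther back than shut.
Start: joints at [-1.492, 0.381, 1.297, -0, 1.464, -0.215], TCP at [0.159, -0.526, 0.231] pointing down, gripper open.
Joint ranges: [-3.11, 3.11], [-0.89, 2.33], [0.22, 2.48], [-1.42, 4.56], [0.17, 2.85], [-2.88, 2.88]. Speed limits (rad/s): [2.39, 2.39, 3.14, 3.14, 3.14, 3.14].

### API

Orientations are given as a unit quaternion [w, x, y, z].
In Python, from plant import env, snapshot gives the robot as it stands.
- The arm moves only by the tool jog_arm, never from a script. Its argument "plan" is a list of rows, each a list of 4 numbers: the shift along the tool's x, y, z in cm, then the turn about the tool's z in degrees. A call has 1 to 8 rows; each row shifts and turns the commanded pose from where the row before left it, along the tool's axes as they then stand; what a row does not reach is not made up. A row lasts 1/8 s, in which the tool goes at most 62.5 mm and 10.7 degrees, less where a joint would pass 70% of its speed; a pose out of reach is approached as far as the arm can. A call is refused whole if a number of a shift passes 6.25 or a number of a turn 10.7, either way. A call with a gripper value outside its range is refused whole. "fingers" is the opening, from 0 (shut) to 1 (fully open), set as the call begins (left out, the last holds). The fingers move at their own pace and stop on an object; "newtons" is the grip in N (left out, the last holds). Time passes only in rows, so rows that do not move let the fingers close. It gives the time, the measured TCP pose, the force, the opening and the grip force at its end, in the units of the state.
- env.state(): the state, without advancing time (a new reading comes with each control period).
- snapshot(name): name is "scene" or "top" or "wrist"; returns a dict with "img" (384x512x3 uint8, blue, green, red), "fx", "fy", "cx", "cy" (pixels), "k1" (the pictures are not rectified: a ray, as slopes to the right and down, at radius r is drawn at 1 + k1 r^2 times it, then the intrinsics apply), "world_to_cam" (4x4, takes a point from world to camera coordinates). Camera axes: x right, y down, z forward; pixel columns grow to the right and rows downward; lengths in m; the calibration is good to about 2 mm. A picture is of the moment at which its call begins. There is no depth.
- env.close_job(): hands the job in; it is judged then, once.
The state is a dict: "time": time; "joint_pos": joint angles; "qvel": joint speeds; "joint_efforts": joint torques, N m; "position": TCP position; "tool_rot": TCP orientation; "ft_force": force on the tool from outside, world axes, zero at the start; "wrist_torque": the same for the moment, N m; "gripper_width": finger opening in m; "finger_force": force on a finger pad.
Only numpy, scipy, OpenCV 4.12 (cv2) and the standard library are available. Lean on these libraries where they do the work, as an engineer would, in place of code of your own. Each camera call takes 0.05 s, during which the arm holds its last target. There are 200 camera calls.

### The job

The steel pan's black handle sticks out over the front of the warming plate, where somebody will knock it. Turn the pan on the spot, without lifting it, to swing the handle inward until it points straight across the plate, parallel to the plate's front edge and passing in front of the white pan. Leave the steel pan within its round dark mark on the plate with the bottle still standing in it, and do not let it touch the white pan or disturb that pan.

Things in the scene. Friction and masses are not known exactly. Their poses are not given: they have to be found in the camera images.
- warming_plate: fixed grey warming plate with a white top, 300 mm deep (its x) by 350 mm wide (its y) by 50 mm high; origin under its centre on the bench; its -x side is the front edge, with two dials, which faces the robot within about 0.25 rad; +y is its left side as seen by the robot. Inward for the steel pan, which stands on the left, means its handle pointing along the plate's -y.
- big_ring (a point): centre of the larger round mark, a dark grey disc with a thin black rim line (82 mm outer radius), in which the steel pan stands, on the plate's top, 50 mm above the bench; 30 mm to the front and 85 mm to the left of the plate's centre
- small_ring (a point): centre of the smaller such mark (66 mm outer radius) in which the white pan stands, on the plate's top; 80 mm to the back and 105 mm to the right of the plate's centre
- steel_pan: loose steel pan, 130 mm across the rim, 60 mm high, about 0.45 kg, flat bottom about 116 mm across, resting by friction only; origin at the centre of its underside; z up, its straight handle lies along its own +x. It starts near the middle of the larger mark with the handle pointing to the plate's front or front right
- steel_pan_handle (a point): centre of the steel pan's black handle grip: a level rounded bar 100 mm long (from 87 to 187 mm from the pan's axis), 18 mm wide, 14 mm thick; this point is 137 mm from the pan's axis along its +x and 50 mm above the pan's underside, so 100 mm above the bench; same axes as the pan
- steel_pan_tip (a point): outer end of the steel pan's black handle, 187 mm from the pan's axis along its +x, 50 mm above its underside
- white_pan: loose white pan, 100 mm across, 45 mm high, in the smaller mark, with a wooden handle along its own +x (65 to 145 mm from its axis, 35 mm up) that points to the back; origin at the centre of its underside; a bystander
- warm_bottle: loose small clear bottle with a red cap, 46 mm across, 88 mm tall, about 0.3 kg, standing inside the steel pan on its 4 mm thick floor, inner radius there about 55 mm; origin at the centre of its underside
- dish: loose petri dish, 60 mm across, 14 mm high, lying in the white pan; a bystander
Things that resemble listed ones, but are neither listed nor needed, are in the scene too. There is more than one size of the warm_bottle; the one meant has the size given above.

How it is judged:
By the outcome, as a careful person would: the job done as asked, in the order asked, and still so for the second after the job is handed in, with the robot touching nothing.
It also fails if it takes over 40 s, if anything falls off the work surface, if the arm or the gripper's body presses on something with over 40 N, if the wrist force passes 120 N, or if a joint passes its speed limit or range.

## Working session

There is one attempt and no reset: what is moved stays moved. The work goes in short steps, Python scripts to look and compute and a tool call to move; the robot and the scene stay as the last step left them, time stands still between calls to the robot, and variables do not carry over. Pictures are saved under pics/ and viewed, at most 10 in all, crops included, and the job is handed in when it is done.

Besides the shell and the picture viewer there is one more tool, called as name(argument=value, ...), one argument or row to a line, values as JSON. jog_arm: Moves the arm, as the interface text tells. Its arguments: {"type":"object","properties":{"plan":{"type":"array","items":{"type":"array","items":{"type":"number"}}},"fingers":{"type":"number"},"newtons":{"type":"number"}},"required":["plan"]}

```bash
mkdir -p pics; ls
python3 - <<'E'
from plant import env,snapshot
import cv2,pickle
d={}
for n in("scene","top"):
    s=snapshot(n);cv2.imwrite(f"pics/{n}0.png",s["img"]);d[n]=s
pickle.dump(d,open("s0.pkl","wb"))
print(env.state(),env.grip_depth,d["top"]["world_to_cam"],d["top"]["fx"],d["top"]["k1"])
E
```

```text
pics
{'time': 0.1, 'joint_pos': array([-1.49228314e+00,  3.81160144e-01,  1.29816581e+00, -2.24399763e-05,
        1.46358973e+00, -2.15350142e-01]), 'qvel': array([-0.00050482, -0.00033845, -0.00265425, -0.00048637, -0.00114375,
       -0.00119987]), 'joint_efforts': array([ 5.40965717e-03, -4.49218619e+01, -2.31654990e+01, -4.94597634e-05,
        3.65128581e-03, -1.21479155e-05]), 'position': array([ 0.15925362, -0.5261689 ,  0.23076305]), 'tool_rot': array([-6.60727990e-04,  9.89224556e-01,  1.46404715e-01,  3.40957377e-05]), 'ft_force': array([0.66244921, 0.45371911, 0.82753589]), 'wrist_torque': array([-0.04154532, -0.02319568,  0.04348635]), 'finger_force': 0.0, 'gripper_width': 0.08564817065158935} 0.0187 [[ 0.02939893 -0.99933774  0.02144258  0.13985658]
 [-0.98894115 -0.0321994  -0.14477085  0.55512623]
 [ 0.14536542 -0.01694934 -0.98923284  0.90169023]
 [ 0.          0.          0.          1.        ]] 389.27521876766605 0.03335934915855217
```

View pics/top0.png

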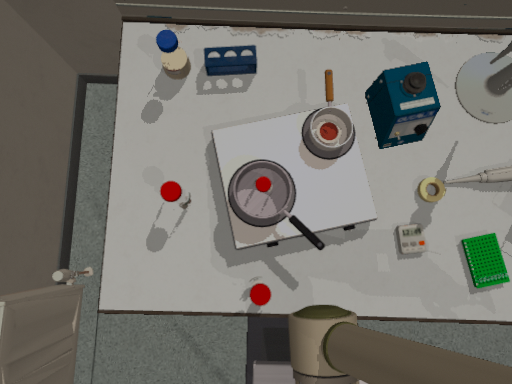

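View pics/scene0.png

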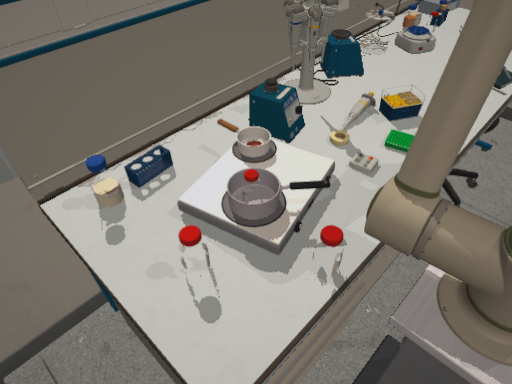

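The top view shows the plate with corners near (213,127), (352,103), (375,215) and (232,245). The steel pan is at (262,193), its handle tip at (323,247), and the white pan at (328,132). There are lookalike bottles at (171,191) and (260,294).

```bash
cat > h.py <<'E'
import numpy as np,cv2
def ray(s,uv,z):
    uv=np.atleast_2d(np.asarray(uv,float))
    K=np.array([[s["fx"],0,s["cx"]],[0,s["fy"],s["cy"]],[0,0,1]])
    p=cv2.undistortPoints(uv[:,None],K,np.array([s["k1"],0,0,0.]))[:,0]
    M=np.array(s["world_to_cam"]);R,t=M[:3,:3],M[:3,3]
    c=-R.T@t;d=np.c_[p,np.ones(len(p))]@R
    return c+d*((z-c[2])/d[:,2])[:,None]
def proj(s,P):
    M=np.array(s["world_to_cam"]);K=np.array([[s["fx"],0,s["cx"]],[0,s["fy"],s["cy"]],[0,0,1]])
    return cv2.projectPoints(np.atleast_2d(np.asarray(P,float)),cv2.Rodrigues(M[:3,:3])[0],M[:3,3],K,np.array([s["k1"],0,0,0.]))[0][:,0]
def handle(s,box,z=0.1,thr=60):
    x0,y0,x1,y1=box;g=s["img"].max(2);m=np.zeros(g.shape,np.uint8);m[y0:y1,x0:x1]=(g[y0:y1,x0:x1]<thr)*255
    c=max(cv2.findContours(m,0,1)[0],key=cv2.contourArea)
    P=ray(s,c[:,0],z)[:,:2].astype(np.float32)
    return cv2.minAreaRect(P),cv2.boxPoints(cv2.minAreaRect(P))
E
python3 - <<'E'
from h import *
import pickle
d=pickle.load(open("s0.pkl","rb"));s=d["top"]
print(handle(s,(290,214,330,252)))
c=s["img"][90:260,200:390];cv2.imwrite("pics/c0.png",cv2.resize(c,None,fx=4,fy=3.5,interpolation=cv2.INTER_CUBIC) if 0 else cv2.resize(c,None,fx=3.5,fy=3.5,interpolation=cv2.INTER_CUBIC))
for p in [(213,127),(352,103),(375,215),(232,245)]: print(p,ray(s,p,.05))
E
```

```text
(((0.4508545994758606, 0.05199822783470154), (0.09673873335123062, 0.024471692740917206), 49.5985107421875), array([[0.41018662, 0.02309446],
       [0.42882237, 0.00723338],
       [0.49152258, 0.080902  ],
       [0.47288683, 0.09676307]], dtype=float32))
(213, 127) [[0.70457532 0.27402106 0.05      ]]
(352, 103) [[ 0.77809026 -0.06620877  0.05      ]]
(375, 215) [[ 0.50200529 -0.11976531  0.05      ]]
(232, 245) [[0.42113983 0.21659356 0.05      ]]
```

View pics/c0.png

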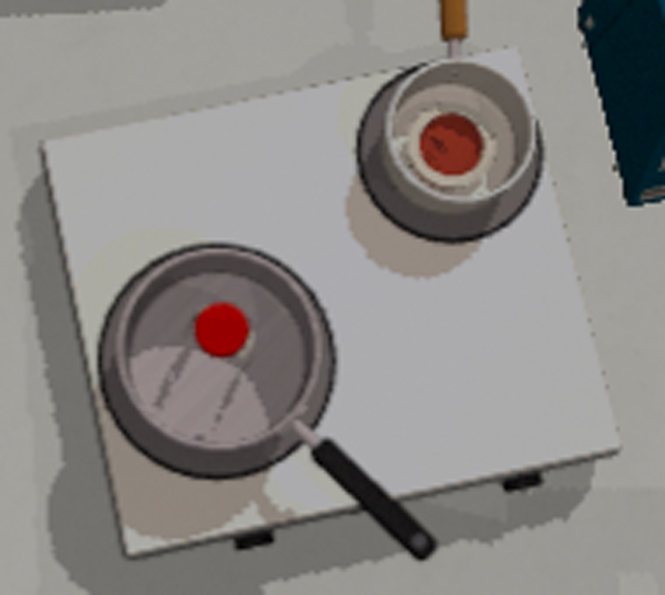

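The crop gives the plate corners at about (42,147), (519,47), (620,448) and (128,556) in crop pixels. The dark mark is centred near (217,360), the steel rim near (218,349), and the handle runs (325,450) to (425,550).

Run:
```python
from h import *
import pickle
d=pickle.load(open("s0.pkl","rb"));s=d["top"]
f=lambda l:np.array(l)/3.5+[200,90]-.35
C=ray(s,f([(42,147),(519,47),(620,448),(128,556)]),.05)[:,:2]
L=np.array([[.15,.175],[.15,-.175],[-.15,-.175],[-.15,.175]])
c=C.mean(0);a=C-c
th=np.arctan2((L[:,0]*a[:,1]-L[:,1]*a[:,0]).sum(),(L*a).sum())
R=np.array([[np.cos(th),-np.sin(th)],[np.sin(th),np.cos(th)]])
print("centre",c,"yaw",np.degrees(th),"resid",(a-L@R.T)*1000)
big=c+R@[-.03,.085];print("big",big,"small",c+R@[.08,-.105])
print("disc px centre->",ray(s,f([(216.5,360.5)]),.05), "rim",ray(s,f([(217.5,349)]),.11))
H=ray(s,f([(320,446),(427,550)]),.104);print("handle",H,np.degrees(np.arctan2(*(H[1]-H[0])[[1,0]])))
print("bottle cap",ray(s,f([(222,329)]),.05+.004+.088))
import numpy
print("target dir deg",np.degrees(th)-90, "target handle centre",big+R@[0,-.137])
print("white pan rim",ray(s,f([(461,129)]),.095))
for n,P in dict(steelrim=[*big,.11]).items(): print(n,(proj(s,P)-[200,90]+.35)*3.5)
```

```text
centre [0.59487192 0.07578407] yaw 14.017196326378581 resid [[-5.25117287 -5.14217614]
 [-5.24791222  1.53007054]
 [ 4.11455535  6.41243731]
 [ 6.38452974 -2.80033171]]
big [0.54517711 0.15098664] small [ 0.69792214 -0.0067123 ]
disc px centre-> [[0.54683848 0.15121102 0.05      ]] rim [[0.54558928 0.15220104 0.11      ]]
handle [[0.48617566 0.08501445 0.104     ]
 [0.42272827 0.0164137  0.104     ]] -132.76508851928605
bottle cap [[0.55322655 0.1505554  0.142     ]]
target dir deg -75.98280367362142 target handle centre [0.57836031 0.01806608]
white pan rim [[ 0.70141435 -0.00617416  0.095     ]]
steelrim [[219.38296157 349.6995407 ]]
```

jog_arm(
  plan=[
    [2.8, -2.9, 0, 0],
    [2.8, -2.9, 0, 0],
    [2.8, -2.9, 0, 0],
    [2.8, -2.9, 0, 0],
    [2.8, -2.9, 0, 0],
    [2.8, -2.9, 0, 0],
    [2.8, -2.9, 0, 0],
    [2.8, -2.9, 0, 0],
  ],
  fingers=0.7,
  newtons=40,
)

```text
time: 1.1
position: [0.3068, -0.2382, 0.2312]
tool_rot: [-0.0, 0.989, 0.146, -0.0]
ft_force: [0.2, 0.0, -0.4]
gripper_width: 0.0596
finger_force: 0.0
```

jog_arm(
  plan=[
    [2.8, -2.9, 0, 0],
    [2.8, -2.9, 0, 0],
    [2.8, -2.9, 0, 0],
    [2.8, -2.9, 0, 0],
    [2.8, -2.9, 0, 0],
    [2.8, -2.9, 0, 0],
    [2.8, -2.9, 0, 0],
    [2.8, -2.9, 0, 0],
  ],
)

```text
time: 2.1
position: [0.454, 0.0488, 0.2311]
tool_rot: [-0.0, 0.989, 0.146, -0.0]
ft_force: [-0.6, -0.9, 0.8]
gripper_width: 0.0597
finger_force: 0.0
```

jog_arm(
  plan=[
    [0, 0, 0, -10],
    [0, 0, 0, -10],
    [0, 0, 0, -10],
    [0, 0, 0, 0],
    [0, 0, 0, 0],
  ],
)

```text
time: 2.72
position: [0.4536, 0.0474, 0.2312]
tool_rot: [-0.0, 0.918, 0.396, -0.0]
ft_force: [0.5, -0.1, -0.8]
gripper_width: 0.0595
finger_force: 0.0
```

Run:
```python
from h import *
from plant import env,snapshot
import pickle
s=snapshot("wrist");pickle.dump(s,open("w1.pkl","wb"))
cv2.imwrite("pics/w1.png",s["img"])
print(proj(s,[[.4525,.0515,.107],[.5456,.152,.11],[.4536,.0474,.0813]]))
```

```text
[[256.83434471 181.41113651]
 [254.58395013   9.11813375]
 [260.98013434 175.95450776]]
```

View pics/w1.png

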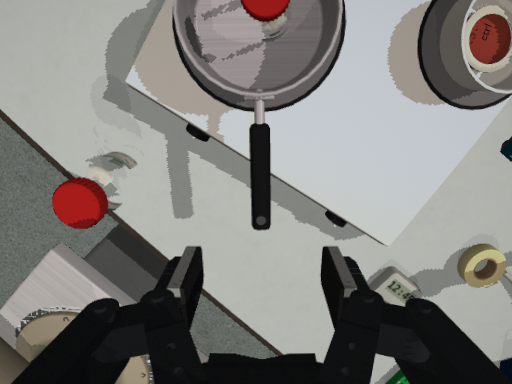

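The wrist view shows the handle running upright from (260,123) to (261,230) between the fingers. The plate's front edge runs (127,82) to (388,244).

Run:
```python
from h import *
import pickle
s=pickle.load(open("w1.pkl","rb"))
r,b=handle(s,(240,115,280,235),.1,70);print(r)
H=ray(s,[(260.5,124),(261,229)],.104);print(H,np.degrees(np.arctan2(*(H[1]-H[0])[[1,0]])))
g=cv2.cvtColor(s["img"],6)
# front edge: top-face bright -> below darker; fit line in columns 280..380
E=cv2.Canny(g,20,60)
pts=[]
for u in list(range(130,180))+list(range(290,385)):
    v0=82+(u-127)*162/261
    vs=np.nonzero(E[int(v0)-6:int(v0)+7,u])[0]
    if len(vs): pts.append((u,int(v0)-6+vs[0]))
P=ray(s,pts,.05)[:,:2].astype(np.float32)
l=cv2.fitLine(P,cv2.DIST_HUBER,0,.001,.001).ravel();print(len(pts),l,np.degrees(np.arctan2(l[1],l[0])))
K=ray(s,[(388,244),(127,82)],.05);print(K)
```

```text
((0.45608019828796387, 0.04868031665682793), (0.10000154376029968, 0.021910877898335457), 48.582637786865234)
[[0.48902743 0.08551526 0.104     ]
 [0.4224073  0.01420031 0.104     ]] -133.0506095686019
145 [ 0.2346817  -0.97207224  0.46203876  0.02265279] -76.42713
[[ 0.49932069 -0.1207842   0.05      ]
 [ 0.41728406  0.20291293  0.05      ]]
```

jog_arm(
  plan=[
    [0, 0, 3, -0.4],
    [0, 0, 3, 0],
    [0, 0, 3, 0],
    [0, 0, 3, 0],
    [0, 0, 2, 0],
    [0, 0, 1, 0],
    [0, 0, 0, 0],
  ],
)

```text
time: 3.65
position: [0.4537, 0.0474, 0.0812]
tool_rot: [-0.0, 0.916, 0.4, -0.0]
ft_force: [-0.8, 0.6, -0.3]
gripper_width: 0.0601
finger_force: 0.0
```

jog_arm(
  plan=[
    [0, 0, 0, 0],
    [0, 0, 0, 0],
    [0, 0, 0, 0],
    [0, 0, 0, 0],
    [0, 0, 0, 0],
    [0, 0, 0, 0],
  ],
  fingers=0,
  newtons=40,
)

```text
time: 4.4
position: [0.4537, 0.0475, 0.0817]
tool_rot: [0.0, 0.916, 0.401, 0.0]
ft_force: [-2.0, 0.3, 6.0]
gripper_width: 0.0172
finger_force: 41.1
```

jog_arm(
  plan=[
    [0, 0, -0.05, 0],
    [0.01, 0.36, 0, -1.5],
    [0.02, 0.73, 0, -3],
    [0.02, 0.73, 0, -3],
    [0.02, 0.73, 0, -3],
    [0.02, 0.73, 0, -3],
    [0.01, 0.36, 0, -1.5],
    [0, 0, 0, 0],
  ],
)

```text
time: 5.4
position: [0.4819, 0.0265, 0.0815]
tool_rot: [-0.001, 0.855, 0.518, -0.002]
ft_force: [-8.7, 0.2, 6.8]
gripper_width: 0.0174
finger_force: 43.8
```

Run:
```python
from h import *
from plant import env,snapshot
s=snapshot("top");c=s["img"][90:260,200:390]
cv2.imwrite("pics/t2.png",cv2.resize(c,None,fx=3.5,fy=3.5,interpolation=cv2.INTER_CUBIC))
st=env.state();print(st["position"],st["tool_rot"],st["ft_force"],st["wrist_torque"])
q=st["tool_rot"];a=2*np.arctan2(q[2],q[1]);print(np.degrees(a),st["position"][:2]+.1393*np.array([np.cos(a),np.sin(a)]))
```

```text
[0.48186303 0.02650208 0.0815733 ] [-0.00106921  0.85549668  0.51780377 -0.00188094] [-8.73105298  0.22687501  7.88213898] [0.17090621 1.29528893 0.66186929]
62.37025805295204 [0.54646424 0.14991672]
```

View pics/t2.png

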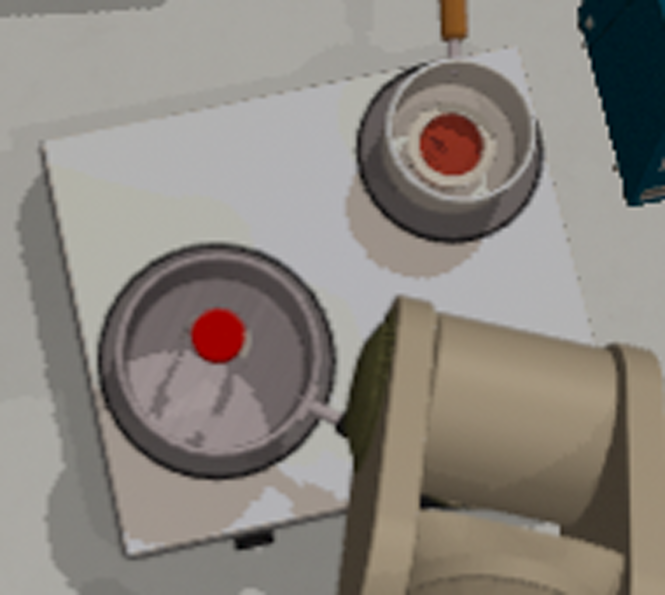

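The pan has turned on the spot: its rim is still centred in the mark near (217,349), and the bottle is upright at (218,335).

jog_arm(
  plan=[
    [0.01, 0.36, -0.03, -1.5],
    [0.02, 0.73, 0, -3],
    [0.02, 0.73, 0, -3],
    [0.02, 0.73, 0, -3],
    [0.02, 0.73, 0, -3],
    [0.02, 0.73, 0, -3],
    [0.02, 0.73, 0, -3],
    [0.01, 0.36, 0, -1.5],
  ],
)

```text
time: 6.45
position: [0.531, 0.0109, 0.0819]
tool_rot: [-0.001, 0.747, 0.665, -0.002]
ft_force: [-7.7, -4.7, 6.8]
gripper_width: 0.0172
finger_force: 42.3
```

jog_arm(
  plan=[
    [0.01, 0.36, -0.02, -1.5],
    [0.02, 0.73, 0, -3],
    [0.02, 0.73, 0, -3],
    [0.02, 0.73, 0, -3],
    [0.02, 0.73, 0, -3],
    [0.02, 0.73, 0, -3],
    [0.02, 0.73, 0, -3],
    [0, 0, 0, 0],
  ],
)

```text
time: 7.45
position: [0.5797, 0.0139, 0.0821]
tool_rot: [0.0, 0.624, 0.781, 0.0]
ft_force: [1.1, -0.4, -0.3]
gripper_width: 0.0171
finger_force: 40.1
```

Run:
```python
from h import *
from plant import env,snapshot
s=snapshot("scene");cv2.imwrite("pics/s3.png",s["img"])
st=env.state();print(st["position"],st["ft_force"],st["joint_pos"])
q=st["tool_rot"];a=2*np.arctan2(q[2],q[1]);print(np.degrees(a),st["position"][:2]+.1393*np.array([np.cos(a),np.sin(a)]))
```

```text
[0.57938342 0.01388231 0.08207468] [ 1.65377266 -2.47356496 -1.00945903] [-1.80055848e-01  5.75834875e-01  1.42913602e+00 -3.57578413e-04
  1.13608904e+00 -4.01412521e-01]
102.69142648346255 [0.54877918 0.14977886]
```

View pics/s3.png

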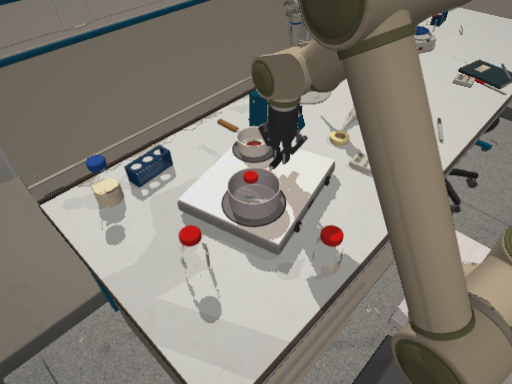

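The gripper holds the handle in front of the white pan (253,140), clear of it, and the bottle (red cap at 251,177) stands in the steel pan. Turn the last degree, then release.

jog_arm(
  plan=[
    [0, 0.27, 0, -1.1],
    [0, 0, 0, 0],
    [0, 0, 0, 0],
  ],
)

```text
time: 7.88
position: [0.5818, 0.0147, 0.0823]
tool_rot: [0.0, 0.617, 0.787, 0.0]
ft_force: [1.8, -0.8, -2.3]
gripper_width: 0.0171
finger_force: 40.0
```

jog_arm(
  plan=[
    [0, 0, 0, 0],
    [0, 0, 0, 0],
    [0, 0, 0, 0],
    [0, 0, 0, 0],
  ],
  fingers=0.5,
)

```text
time: 8.38
position: [0.5816, 0.0149, 0.0824]
tool_rot: [-0.0, 0.617, 0.787, -0.0]
ft_force: [0.9, -1.0, -0.3]
gripper_width: 0.0424
finger_force: 0.0
```

jog_arm(
  plan=[
    [0, 0, -1, 0],
    [0, 0, -2, 0],
    [0, 0, -3, 0],
    [0, 0, -4, 0],
    [0, 0, -4, 0],
    [0, 0, -3, 0],
    [0, 0, 0, 0],
  ],
)

```text
time: 9.25
position: [0.5823, 0.0148, 0.2553]
tool_rot: [0.002, 0.617, 0.787, 0.001]
ft_force: [-0.8, 0.3, -0.7]
gripper_width: 0.0428
finger_force: 0.0
```

Run:
```python
from h import *
from plant import env,snapshot
import pickle
s=snapshot("wrist");pickle.dump(s,open("w4.pkl","wb"));cv2.imwrite("pics/w4.png",s["img"])
st=env.state();print(st["position"],st["ft_force"])
```

```text
[0.58173913 0.01486106 0.25329122] [-0.03296411 -0.3258348  -0.80725356]
```

View pics/w4.png

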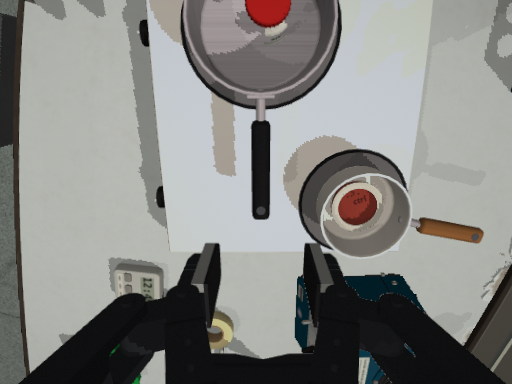

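The wrist view shows the handle from (261,122) to (261,217) and the plate's front edge from (149,10) to (169,250), with the white pan and its dish undisturbed. Back off for a clear top view.

jog_arm(
  plan=[
    [-4, -1, 0, 0],
    [-5, -1, 0, 0],
    [-5, -1, 0, 0],
    [-5, -1, 0, 0],
    [-5, -1, 0, 0],
    [-5, 0, 0, 0],
    [-4, 0, 0, 0],
    [0, 0, 0, 0],
  ],
)

```text
time: 10.3
position: [0.6115, -0.3201, 0.2494]
tool_rot: [-0.002, 0.618, 0.786, -0.0]
ft_force: [0.1, -0.7, -0.7]
gripper_width: 0.0428
finger_force: 0.0
```

Run:
```python
from h import *
from plant import env,snapshot
import pickle
def ang(H): return np.degrees(np.arctan2(*(H[1]-H[0])[[1,0]]))
s=pickle.load(open("w4.pkl","rb"))
print(handle(s,(240,118,282,222),.1,70)[0])
print("handle",ang(ray(s,[(260.8,124),(261,215)],.104)))
E=cv2.Canny(cv2.cvtColor(s["img"],6),20,60);pts=[]
for v in range(50,240):
    u0=149+(v-10)*20/240;us=np.nonzero(E[v,int(u0)-6:int(u0)+7])[0]
    if len(us): pts.append((int(u0)-6+us[-1],v))
P=ray(s,pts,.05)[:,:2].astype(np.float32);l=cv2.fitLine(P,cv2.DIST_HUBER,0,.001,.001).ravel();print("edge",len(pts),l,np.degrees(np.arctan2(l[1],l[0])))
s=snapshot("top");pickle.dump(s,open("t4.pkl","wb"));c=s["img"][90:260,200:390]
cv2.imwrite("pics/t4.png",cv2.resize(c,None,fx=3.5,fy=3.5,interpolation=cv2.INTER_CUBIC));print(env.state()["position"])
```

```text
((0.5804474949836731, 0.01723119243979454), (0.016982927918434143, 0.09910833090543747), 14.360665321350098)
handle -75.9802637890775
edge 189 [ 0.24150038 -0.97040075  0.46599293  0.00463752] -76.02489
[ 0.61163632 -0.31833211  0.25014662]
```

View pics/t4.png

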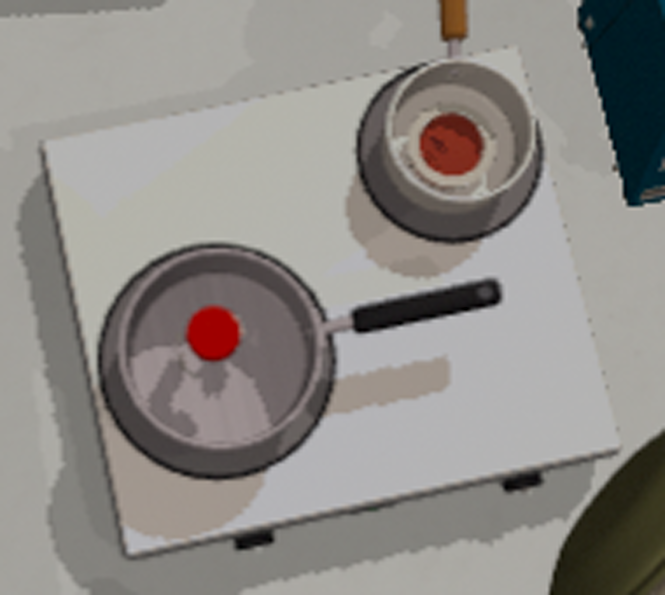

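The clear top view shows the handle from (355,320) to (498,292), parallel to the front edge; the wrist view measured -76.0° for both. The pan is still centred in its mark with the bottle upright at (214,333), and the white pan is unmoved.

```bash
python3 -c "
from plant import env
print(env.close_job())"
```

```text
the job is handed in; nothing more can be done
None
```

The steel pan's handle now lies parallel to the plate's front edge (both measured at about -76.0°) and passes in front of the white pan; the steel pan is still in its mark with the bottle standing, the white pan is undisturbed, and the job is handed in.

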